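Clear the winder's catch tray and fetch the rear core case

TASK

The coil winder has finished its batch and needs new cores: put every finished coil from its catch tray into the pink basket, and fetch the blue core case, which stands in the covered stock rack behind a carton. Set that carton aside upright on the black rubber mat before you move the case, pull the blue case out of its lane by its tab, stand it upright and squarely on the middle of the green pad beside the winder, and finally stand the carton back at the front of its own lane, upright between the curbs. Leave the grey case, the carton in front of it, the steel gauge block and the wrench where they are.

Things in the scene. Friction and masses are not known exactly. Their poses are not given: they have to be found in the camera images.
- rack: Fixed grey stock rack 260 (x) x 188 (y) x 74 mm high; origin under its centre, open end at -x. Two lanes along x at y = +55 (left), -55 mm (right), 68 mm wide; deck 8 mm above the bench. Front half (x -130 to 0): open above, curbs and a 42 mm middle rib up to z = 20 mm. Rear half: walls and clear roof (z 70 to 74 mm), so things there leave only forwards.
- lane_left (a point): The middle of the open front half of the rack's left lane, on the deck (rack x -70, y +55, z 8 mm), axes as the rack's: the home of carton_left.
- lane_right (a point): The middle of the open front half of the rack's right lane, on the deck (rack x -70, y -55, z 8 mm): the home of carton_right.
- carton_left: Brown carton with a white band, 56 x 56 x 75 mm high, 200 g, standing in the front of the left lane; origin at the centre of its underside. Grip it across y, above the curbs.
- carton_right: The same carton in the front of the right lane.
- case_blue: Blue core case, body 70 (x) x 56 (y) x 50 mm high, about 280 g, on the deck under the roof of either lane; origin at the centre of the body's underside. A flat upright tab (x -35 to -90 mm, 12 mm thick in y, z 20 to 50 mm) reaches out in front of the roof. Pulled out 110 mm, it is clear of the roof and can be gripped over the body, across y.
- case_blue_tab (a point): The point to grip on the blue case's tab: x -76, y 0, z 42 mm in the case's frame (8 mm below the tab's top edge); pinch it across y.
- case_grey: Grey case of the same shape in the other lane; not wanted. It must stay.
- tray: Aluminium catch tray of the winder, fixed, 150 (x) x 200 (y) mm, floor 5 mm above the bench, rim 16 mm above the bench; origin under its centre. A sloping chute rises from its -y side.
- coil_1: Finished coil: a copper-coloured wound drum 40 mm in diameter (z 6 to 28 mm) on a square black base 36 x 36 x 6 mm, 28 mm high, 60 g; origin at the centre of its underside, z along its axis. In the catch tray at the start; two to four of the coils are present.
- coil_2: Finished coil: a copper-coloured wound drum 40 mm in diameter (z 6 to 28 mm) on a square black base 36 x 36 x 6 mm, 28 mm high, 60 g; origin at the centre of its underside, z along its axis. In the catch tray at the start; two to four of the coils are present.
- coil_3: Finished coil: a copper-coloured wound drum 40 mm in diameter (z 6 to 28 mm) on a square black base 36 x 36 x 6 mm, 28 mm high, 60 g; origin at the centre of its underside, z along its axis. In the catch tray at the start; two to four of the coils are present.
- coil_4: Finished coil: a copper-coloured wound drum 40 mm in diameter (z 6 to 28 mm) on a square black base 36 x 36 x 6 mm, 28 mm high, 60 g; origin at the centre of its underside, z along its axis. In the catch tray at the start; two to four of the coils are present.
- basket: Pink plastic basket, fixed, outside 160 (x) x 200 (y) x 55 mm high, walls and floor 5 mm; origin under its centre.
- mat: Black rubber mat, fixed, 110 x 110 x 3 mm, to set the carton aside on; origin under its centre. It and the basket may exchange places.
- pad: Green loading pad, fixed, 130 (x) x 100 (y) x 3 mm, with a white rectangle in the middle of the size of the case; origin under its centre. The case's x axis goes along the pad's x, either way round.
- wrench: Steel wrench lying at the left. Leave it.
- gauge_block: Steel gauge block 30 x 22 x 20 mm between tray and rack. Leave it.

How it is judged:
By the outcome, as a careful person would: the job done as asked, in the order asked, and still so for the second after the job is handed in, with the robot touching nothing.
Of coil_1, coil_2, coil_3, coil_4 only 2 to 4 are there at a start; the rules pass over those that are not, and their reading is None.
At some moment in a run one of coil_1, coil_2, coil_3, coil_4 may be knocked a few centimetres aside while the robot is not near it.
Once in a run the grip may slacken for a moment while it holds something.
It also fails if it takes over 210 s, if anything falls off the work surface, if the arm or the gripper's body presses on something with over 40 N, if the wrist force passes 120 N, or if a joint passes its speed limit or range.

ROBOT

A 7-joint arm with a two-finger parallel gripper is mounted at the origin on the work surface. World frame = base frame: x ahead of the robot, y to its left, z up, the work surface at z = 0. Lengths are in mm, angles in rad, forces in N, time in s.
With the tool pointing down it reaches from about 400 to 875 mm from the base axis. Payload 19.3 kg.
Tool frame: the origin (TCP) lies at the very end of the fingers, on their centre line; the grasp point (between the pads) lies 19 mm behind it; z points along the fingers, y is the line along which they close (so a half turn about z gives the same grasp; the last joint's range is limited). The gripper opens to 85 mm and grips with 20 to 120 N. Pads are 22 mm wide; open, the fingers measure 114 mm over their backs; the gripper's body (76 mm by 85 mm) begins 54 mm behind the grasp point. The pads swing forward as they close: fully open they stand 13 mm farther back than shut.
Start: joints at [1.22, 0.521, -0.036, 1.599, 0.021, 1.021, -0.113], TCP at [173.175, -600.521, 231.291] pointing down, gripper open.
Joint ranges: [-2.91, 2.91], [-0.3, 2.13], [-1.5, 1.42], [0.17, 2.43], [-1.26, 4.41], [0.16, 1.93], [-2.52, 2.52]. Speed limits (rad/s): [1.89, 1.89, 2.39, 2.39, 3.01, 3.01, 3.01].

INTERFACE

Orientations are given as a 3x3 rotation matrix whose columns are the frame's x, y, z axes.
In Python, from workcell import robot gives the robot as it stands. Calls block until the motion is done:
- robot.movep(position, orientation): joint-space move of the TCP to a pose.
- robot.movel(position, frame=None, max_speed=150, guard=None): straight line of the TCP; frame=None keeps the orientation; max_speed is the mean speed in mm/s. With guard (N) it stops when the force on the tool has changed by that much, and returns True; else False.
- robot.goto_joints(angles): joint-space move.
- robot.open_gripper() and robot.clamp(): open the fingers fully, or close them until they stop; the grip force is fixed at half the most.
- robot.wait(seconds).
- robot.inverse_kinematics(position, orientation): joint angles nearest the present ones, or None.
- robot.read_state(): the state.
- robot.camera(name): name is "scene" or "top"; returns a dict with "image" (420x560x3 uint8, blue, green, red), "range_z" (420x560 float32, mm along the optical axis (not along the pixel's ray), 0 where there is no reading), "fx", "fy", "cx", "cy" (pixels), "cam_to_world" (4x4, takes a point from camera to world coordinates). Camera axes: x right, y up, looking along -z (the intrinsics and any distortion apply to the point x, -y, -z); pixel columns grow to the right and rows downward; lengths in mm; the calibration is good to about 2 mm. A picture is of the moment at which its call begins.
A pose or a line that the arm cannot do raises robot.PlanningError and nothing moves.
- robot.finish_job(): hands the job in; it is judged then, once.
Trained networks look in a picture, given as the dict that the camera call returned (one of the last four; its "shot" number tells which), for a name from the list of things; names that differ only in an ending like _2 or _b are one class to them, and where a whole thing is asked for, a point or a joint stands for the part that bears it (a point fixed in the world has none). Each returns a list of dicts, best first, with "conf" (0 to 1); they miss things now and then, are a little off and sometimes report something else, mostly with a low value. They report only what shows in the picture. A call takes as long as a camera call.
- robot.recognise(picture, thing): "centre" ([column, row] in pixels, amid what is visible of it).
The state is a dict: "time": time; "qpos": joint angles; "qvel": joint speeds; "joint_efforts": joint torques, N m; "eef_pos": TCP position; "tool_rot": TCP orientation; "ft_force": force on the tool from outside, world axes, zero at the start; "torque": the same for the moment, N m; "finger_gap": finger opening in mm; "gripper_force": force on a finger pad.
Only numpy, scipy, OpenCV 4.12 (cv2) and the standard library are available. Lean on these libraries where they do the work, as an engineer would, in place of code of your own. Each camera call takes 0.05 s, during which the arm holds its last target. There are 200 camera calls.

## Working session

There is one attempt and no reset: what is moved stays moved. The work goes in short steps, each a Python script; the robot and the scene stay as the last script left them, time stands still between calls to the robot, and variables do not carry over. Pictures are saved under pics/ and viewed, at most 14 in all, crops included, and the job is handed in when it is done.

```bash
mkdir -p pics; ls
python3 - <<'E'
from workcell import robot
import cv2,numpy as np
for n in("scene","top"):
    p=robot.camera(n); cv2.imwrite(f"pics/{n}0.png",p["image"]); np.savez(f"pics/{n}0.npz",**{k:p[k] for k in("image","range_z","fx","fy","cx","cy","cam_to_world")})
    print(n,p.keys(),p["fx"],p["cx"],p["cy"],np.round(p["cam_to_world"],3).tolist())
s=robot.read_state();print(s["time"],s["eef_pos"],np.round(s["tool_rot"],2).tolist(),s["finger_gap"])
E
```

```text
pics
workcell.py
scene dict_keys(['image', 'range_z', 'fx', 'fy', 'cx', 'cy', 'cam_to_world', 'shot']) 535.3376628328225 278.9638155052192 210.3269660961827 [[0.08, -0.684, 0.725, 1484.241], [0.997, 0.06, -0.054, -43.834], [-0.007, 0.727, 0.687, 973.344], [0.0, 0.0, 0.0, 1.0]]
top dict_keys(['image', 'range_z', 'fx', 'fy', 'cx', 'cy', 'cam_to_world', 'shot']) 437.2332486768748 284.97876901994726 204.97746076744139 [[0.009, 0.997, -0.073, 412.784], [-1.0, 0.011, 0.025, 57.716], [0.026, 0.073, 0.997, 1413.817], [0.0, 0.0, 0.0, 1.0]]
0.1 [ 173.075763   -600.2632434   230.78562451] [[0.96, 0.28, -0.0], [0.28, -0.96, 0.0], [-0.0, -0.0, -1.0]] 85.63918725295774
```

View pics/top0.png

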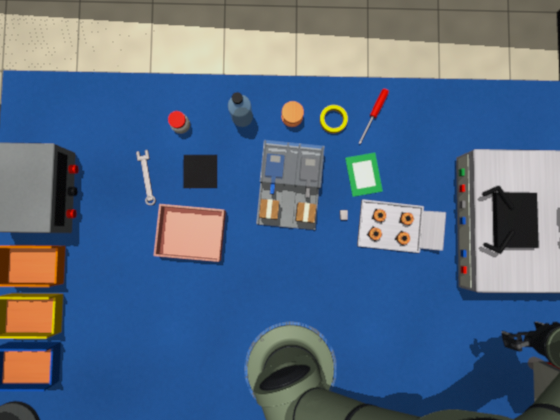

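View pics/scene0.png

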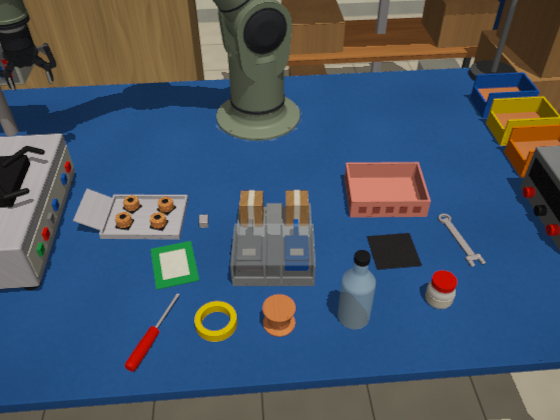

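Top view: four coils in the tray (about (380,215), (408,218), (375,233), (403,238)). The blue case is in the left lane (273,165) with its carton at (268,208). The mat is at (200,171), the basket at (190,234) and the pad at (364,174). Next I measure these.

```bash
cat > h.py <<'E'
import cv2,numpy as np
def cloud(p):
    r=p["range_z"].astype(float); v,u=np.mgrid[:r.shape[0],:r.shape[1]]
    c=np.stack([(u-p["cx"])/p["fx"]*r,-(v-p["cy"])/p["fy"]*r,-r,np.ones_like(r)],-1)
    w=(c@p["cam_to_world"].T)[...,:3]; w[r<=0]=np.nan; return w
def plane(p,u,v,z):
    T=p["cam_to_world"]; d=T[:3,:3]@np.array([(u-p["cx"])/p["fx"],-(v-p["cy"])/p["fy"],-1.]); return T[:3,3]+d*(z-T[2,3])/d[2]
def rect(P):
    (x,y),(w,h),a=cv2.minAreaRect(P.astype(np.float32)); 
    a=np.radians(a); return np.round([x,y,w,h,np.degrees(a)],1)
E
python3 - <<'E'
from h import *
P={n:dict(np.load(f"pics/{n}0.npz")) for n in("top","scene")}
for n,p in P.items():
    w=cloud(p); hsv=cv2.cvtColor(p["image"],cv2.COLOR_BGR2HSV); H,S,V=[hsv[...,i].astype(int) for i in range(3)]
    X,Y,Z=np.moveaxis(w,-1,0)
    area=lambda x0,x1,y0,y1:(X>x0)&(X<x1)&(Y>y0)&(Y<y1)
    print(n,"table z",np.nanmedian(Z[area(300,800,-250,400)&(H>105)&(H<115)&(S>200)]))
    def rep(name,m,k=1):
        c,l,st,ce=cv2.connectedComponentsWithStats(m.astype(np.uint8))
        for i in sorted(range(1,c),key=lambda i:-st[i,4])[:k]:
            q=w[l==i]; print(name,st[i,4],"cen",np.round(ce[i],1),"med",np.round(np.nanmedian(q,0),1),"z",np.round(np.nanpercentile(q[:,2],[5,95]),1),"rect",rect(q[~np.isnan(q[:,0])][:,:2]))
    rep("pad",(H>50)&(H<85)&(S>120)&(Z<15)&area(300,800,-350,0))
    rep("padwhite",(S<60)&(V>150)&(Z<12)&area(520,700,-250,-80))
    rep("mat",(V<60)&(Z<12)&area(350,750,100,450))
    rep("basket",((H<12)|(H>170))&(S>50)&(S<160)&area(300,750,100,480)&(Z<65))
    rep("coil",(H>5)&(H<22)&(S>120)&(Z>15)&(Z<45)&area(300,600,-400,-100),5)
    rep("carton",(Z>68)&(Z<90)&area(300,640,-80,140),3)
    rep("case",(H>100)&(H<125)&(S>80)&(Z>30)&area(450,700,0,140),2)
    rep("gauge",(S<60)&(Z>10)&(Z<35)&area(400,560,-130,-70))
    rep("tray",(S<60)&(V>120)&(Z>2)&(Z<25)&area(300,600,-330,-130))
    rep("rack",(S<80)&(Z>3)&(Z<95)&area(380,720,-80,150))
E
```

```text
top table z 0.5115679734781224
pad 648 cen [363.4 174.3] med [ 620.2 -232.1    3.4] z [-1.8  8. ] rect [ 621.  -233.4  130.6  102.    10.3]
padwhite 380 cen [361.2 173.6] med [ 623.8 -225.7    3.8] z [-0.5  9. ] rect [ 620.6 -229.1   86.2   54.5   10.9]
mat 1049 cen [200.  171.5] med [622.6 298.6   3.2] z [-1.7  8.2] rect [624.  298.5 105.6 104.5   0.9]
basket 3426 cen [189.3 232.8] med [423.6 326.9   5.7] z [ 0.2 54.5] rect [422.2 320.6 200.1 163.6  85.5]
coil 108 cen [402.9 237.7] med [ 413.8 -351.4   33.8] z [27.8 38.3] rect [ 414.6 -352.2   36.9   35.1   46.7]
coil 105 cen [406.4 218.2] med [ 477.  -363.1   33.2] z [27.7 38.5] rect [ 475.9 -365.1   34.7   37.1    0.9]
coil 103 cen [379.  214.9] med [ 485.8 -276.    33.8] z [28.6 38.6] rect [ 486.  -277.6   32.1   38.     0.8]
coil 102 cen [374.6 233.3] med [ 428.5 -260.6   32.9] z [29.3 37.9] rect [ 427.  -262.1   34.9   35.1    0.6]
carton 1160 cen [290.4 173.6] med [608.8   6.3  74.4] z [70.1 79. ] rect [605.6  12.2 179.8  68.7  90. ]
carton 343 cen [305.2 211.3] med [492.7 -37.   83.6] z [78.2 87.8] rect [492.3 -38.2  56.4  56
[... 1575 characters left out ...]
. ] med [500.5 -41.6  82.3] z [71.6 85.4] rect [492.4 -41.4  56.1  63.6  83.5]
carton 439 cen [296.  199.8] med [509.7  71.1  82. ] z [72.  85.2] rect [502.6  71.9  55.4  62.8  84.9]
case 516 cen [296.1 244.1] med [648.8  58.6  73.4] z [69.6 76.1] rect [624.   59.5  52.3 147.2  84.9]
case 4 cen [286.5 261. ] med [698.5  30.1  73. ] z [71.3 73.4] rect [697.9  30.    6.6   2.   89. ]
gauge 23 cen [238.1 218. ] med [491.8 -75.9  18.6] z [11.7 21.7] rect [494.  -75.8   3.9  45.2  84.5]
tray 1232 cen [161.9 217.3] med [ 464.  -268.8    5.9] z [ 2.6 16.5] rect [ 460.  -277.7  118.3  158.    84.8]
rack 4753 cen [271.3 245.9] med [650.4  -2.6  71.7] z [ 6.7 78. ] rect [578.2  12.9 191.6 272.3  86.9]
```

```bash
cat >> h.py <<'E'
from workcell import robot
def R(a,deg=True):
    a=np.radians(a) if deg else a; y=np.array([np.cos(a),np.sin(a),0]); z=np.array([0,0,-1.]); return np.stack([np.cross(y,z),y,z],1)
def masks(p):
    w=cloud(p); hsv=cv2.cvtColor(p["image"],cv2.COLOR_BGR2HSV).astype(int); return w,*np.moveaxis(hsv,-1,0)
def comps(m,w,nmin):
    c,l,st,_=cv2.connectedComponentsWithStats(m.astype(np.uint8)); out=[]
    for i in range(1,c):
        if st[i,4]>=nmin: out.append(w[l==i])
    return out
def coils(p=None,box=(300,620,-430,-90)):
    w,H,S,V=masks(p or robot.camera("top")); X,Y,Z=np.moveaxis(w,-1,0)
    m=(H>5)&(H<22)&(S>120)&(Z>18)&(Z<48)&(X>box[0])&(X<box[1])&(Y>box[2])&(Y<box[3])
    return [rect(q[:,:2])[:2] if len(q)<160 else rect(q[:,:2]) for q in comps(m,w,50)]
def st(): 
    s=robot.read_state(); return round(s["time"],1),np.round(s["eef_pos"],1),round(s["finger_gap"],1),round(s["gripper_force"],1)
E
python3 - <<'E'
from h import *
p=dict(np.load("pics/top0.npz")); w,H,S,V=masks(p); X,Y,Z=np.moveaxis(w,-1,0)
m=(S<70)&(V>90)&(X>360)&(X<560)&(Y<-150)&(Y>-500)
for y in range(-490,-150,20):
    k=m&(Y>y)&(Y<=y+20); 
    if k.sum()>5: print(y+10,k.sum(),np.round([X[k].min(),X[k].max()]),np.round(np.percentile(Z[k],[10,50,90])))
k=m&(Y>-400)&(Z<26); print("tray",rect(w[k][:,:2]))
# tab
k=(H>95)&(H<130)&(S>80)&(Z>45)&(Z<66)&(X>480)&(X<640)&(Y>20)&(Y<120); print("tab",k.sum(),rect(w[k][:,:2]),np.median(w[k],0), np.round(np.sort(X[k])[[0,-1]]))
k=(H>100)&(H<125)&(S>80)&(S<200)&(Z>66)&(X>480)&(X<700)&(Y>20)&(Y<120)
v,u=np.where(k); q=np.array([plane(p,a,b,58) for a,b in zip(u,v)]); print("body",len(q),rect(q[:,:2]))
E
```

```text
-480 82 [379. 497.] [44. 48. 52.]
-460 299 [379. 501.] [36. 42. 49.]
-440 282 [379. 501.] [25. 31. 38.]
-420 318 [369. 517.] [ 6. 20. 26.]
-400 305 [369. 520.] [ 2.  6. 17.]
-380 184 [372. 524.] [ 2.  7. 12.]
-360 156 [372. 523.] [ 1.  6. 18.]
-340 261 [375. 527.] [ 2.  6. 16.]
-320 290 [378. 529.] [ 1.  5. 11.]
-300 250 [378. 532.] [ 2.  6. 11.]
-280 156 [381. 532.] [ 2.  6. 15.]
-260 204 [384. 535.] [ 2.  6. 16.]
-240 299 [383. 537.] [ 2.  6. 11.]
-220 173 [386. 538.] [ 3. 12. 18.]
-180 23 [473. 502.] [-2. 16. 19.]
-160 52 [473. 502.] [17. 20. 24.]
tray [ 456.9 -278.9  258.4  152.8   84.2]
tab 42 [567.   66.1  33.8   9.4   0.6] [568.2624387   64.71356151  59.12496151] [550. 584.]
body 356 [641.5  65.8  69.4 112.9  85.1]
```

```bash
cat >> h.py <<'E'
BAS=np.array([422.,320.5]); BY=-4.5
def rot(a): a=np.radians(a); return np.array([[np.cos(a),-np.sin(a)],[np.sin(a),np.cos(a)]])
def best(C):
    b=(-9,)
    for i,c in enumerate(C):
        for a in range(0,180,10):
            n=rot(a)@[1,0]; t=rot(a)@[0,1]; d=60.
            for s in(1,-1):
                for k in(-10,0,10):
                    for r in(43,50,57):
                        q=c[:2]+s*r*n+k*t
                        d=min([d]+[np.hypot(*(q-o[:2]))-24 for j,o in enumerate(C) if j!=i]+[q[1]+412+8])
                        if not(372<q[0]<540): d=min(d,4)
            d-=0.02*abs(a-90)
            if d>b[0]: b=(d,i,a)
    return b
def pick(c,a,z=10):
    s0=robot.read_state()
    for aa in(a,a-180):
        try: robot.movep([c[0],c[1],130],R(aa)); break
        except robot.PlanningError: pass
    else: raise SystemExit("plan")
    g=robot.movel([c[0],c[1],z],max_speed=120,guard=15); robot.clamp(); s=st(); print("grip",g,s)
    robot.movel([c[0],c[1],110],max_speed=120); s=st(); print("up",s); return s[2]>33
def drop(slot):
    o=BAS+rot(BY)@np.array(slot)
    for aa in(90+BY,-90+BY):
        try: robot.movep([*o,110],R(aa)); break
        except robot.PlanningError: pass
    print("over",st()); ok=st()[2]>33
    robot.movel([*o,40],max_speed=120,guard=15); robot.open_gripper(); robot.movel([*o,120]); return ok
SL=[(38,28),(-38,28),(38,-28),(-38,-28)]
E
python3 - <<'E'
from h import *
C=coils(); print(C); b=best(C); print(b)
if pick(C[b[1]],b[2]): drop(SL[0])
p=robot.camera("top"); cv2.imwrite("pics/t1.png",p["image"]); print(coils(p),coils(p,(330,520,210,430)),st())
E
```

```text
[array([ 486. , -277.6]), array([ 475.8, -363.8]), array([ 427.1, -262.1]), array([ 414.6, -352.3])]
(np.float64(18.560790115011518), 2, 50)
grip False (3.4, array([ 427.2, -262.2,   10.6]), 38.2, 58.8)
up (4.4, array([ 426.7, -262. ,  109.4]), 38.4, 60.1)
over (6.6, array([462.8, 344.3, 109.9]), 37.8, 60.1)
[array([ 486. , -277.5]), array([ 477.2, -365.4]), array([ 414.4, -353.2])] [] (8.6, array([461.8, 345. , 119.1]), 85.8, 0.0)
```

View pics/t1.png

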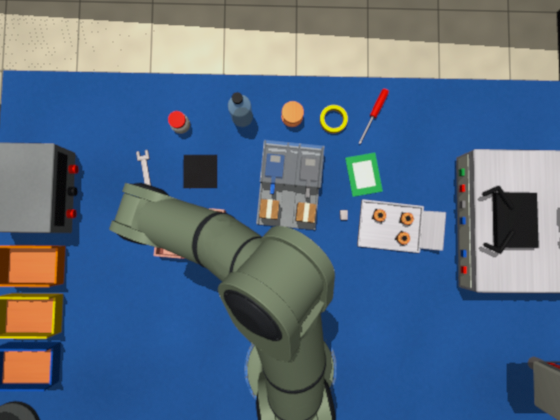

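The first coil is gone from the tray at (375,233), and three remain. I continue with a fresh detection before each pick.

```bash
sed -i 's/c\[1\],110\]/c[1],130]/; s/\[\*o,110\]/[*o,120]/' h.py
python3 - <<'E'
from h import *
n=1
for _ in range(4):
    C=coils()
    if not C: break
    b=best(C); print(C,b)
    if b[0]<2: break
    if pick(C[b[1]],b[2]):
        if drop(SL[n%4]): n+=1
    else: robot.open_gripper()
robot.movep([520,-120,220],R(85)); robot.wait(.3)
p=robot.camera("scene"); cv2.imwrite("pics/s2.png",p["image"]); print(coils(),[len(x) for x in [coils(p,(330,520,210,430))]],st())
E
```

```text
[array([ 486. , -278.2]), array([ 475.9, -365.1]), array([ 415.1, -352.4])] (np.float64(38.089398634609644), 0, 140)
grip False (12.5, array([ 486.1, -278.3,   10.6]), 38.4, 59.1)
up (13.7, array([ 485.7, -278.1,  129.3]), 38.5, 60.2)
over (15.9, array([386.9, 350.8, 119.9]), 38.2, 60.2)
[array([ 476.8, -364.5]), array([ 415.2, -352.2])] (np.float64(12.836551984287007), 1, 60)
grip False (22.2, array([ 415.3, -352.4,   10.6]), 38.2, 59.0)
up (23.3, array([ 414.9, -352. ,  129.3]), 38.1, 60.1)
over (25.6, array([458.2, 288.7, 119.9]), 38.0, 60.1)
[array([ 476. , -364.1])] (np.float64(44.09999999999998), 0, 0)
grip False (31.7, array([ 476.1, -364.3,   10.6]), 38.4, 59.3)
up (32.9, array([ 475.6, -363.9,  129.3]), 38.5, 60.2)
over (35.2, array([382.5, 294.9, 119.9]), 38.2, 60.1)
[] [4] (39.4, array([ 520. , -119.8,  220. ]), 85.5, 0.0)
```

View pics/s2.png

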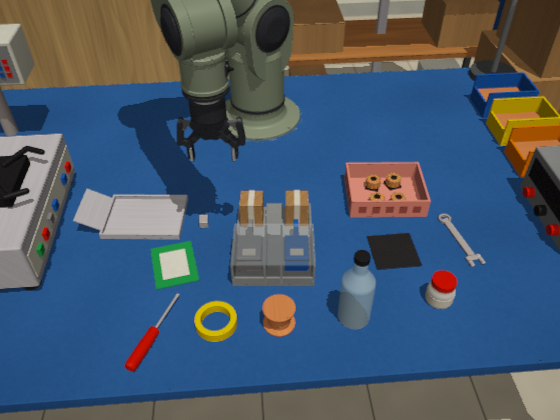

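All four coils are in the pink basket (around (385,190)) and the tray is empty. Next the left carton goes to the mat.

```bash
cat >> h.py <<'E'
RY=-4.8
def carton():
    out=[]
    for n in("top","scene"):
        w,H,S,V=masks(robot.camera(n)); Z=w[...,2]; X=w[...,0]; Y=w[...,1]
        for q in comps((Z>66)&(Z<92)&(X>400)&(X<720)&(Y>-90)&(Y<380)&(H<40),w,60): out.append((n,rect(q[:,:2]),np.round(np.median(q,0),1)))
    return out
def mp(p,a):
    for aa in(a,a-180):
        try: robot.movep(p,R(aa)); return
        except robot.PlanningError: pass
    raise SystemExit("plan")
E
python3 - <<'E'
from h import *
for c in carton(): print(*c)
c=(501.5,74)
mp([*c,150],85.2); g=robot.movel([*c,47],max_speed=100,guard=12); print(g,st())
if g: raise SystemExit
robot.clamp(); print(st())
robot.movel([*c,82],max_speed=60); print(st())
robot.movel([530,200,82],max_speed=150); print(st())
robot.movel([624,298,82],max_speed=150); print(st())
g=robot.movel([624,298,43],max_speed=80,guard=12); print("pl",g,st())
E
```

```text
top [647.1 -52.3  31.1  23.3  89.5] [646.  -52.1  74.1]
top [501.1  75.   55.9  56.3  84.8] [500.9  75.7  83.1]
top [492.4 -38.2  56.3  56.6  83.6] [492.5 -37.1  83.5]
scene [493.7 -41.   55.2  61.1  83.6] [502.1 -41.3  82. ]
scene [501.   72.1  54.   62.   83.4] [510.7  71.5  81.9]
scene [580.  -42.9  54.9  13.4  84.3] [579.7 -39.2  73.6]
scene [664.1 -53.2  29.6  26.3  88.2] [664.2 -52.5  73.9]
scene [673.7  55.   24.9  20.3  84.5] [672.8  54.5  73.6]
False (41.5, array([501.8,  74.1,  47.5]), 85.5, 0.0)
(41.9, array([501.7,  73.9,  47.5]), 55.2, 63.0)
(42.6, array([501.5,  73.8,  81.9]), 55.3, 63.7)
(43.6, array([529.9, 198.9,  81.8]), 55.1, 63.7)
(44.7, array([623.8, 297.2,  81.9]), 55.3, 63.7)
pl True (45.2, array([623.3, 297.2,  42.3]), 55.5, 65.7)
```

```bash
cat >> h.py <<'E'
def tab():
    for n in("top","scene"):
        w,H,S,V=masks(robot.camera(n)); X,Y,Z=np.moveaxis(w,-1,0)
        k=(H>95)&(H<130)&(S>80)&(S<235)&(Z>44)&(Z<67)&(X>400)&(X<590)&(Y>20)&(Y<120)
        q=max(comps(k,w,10),key=len,default=None)
        if q is not None: print(n,"tab",len(q),rect(q[:,:2]),np.round(np.median(q,0),1),np.round(np.percentile(q[:,0],[0,5,95,100])))
E
python3 - <<'E'
from h import *
robot.open_gripper(); robot.movel([623.5,297.3,150],max_speed=120)
mp([500,150,200],85.2)
for c in carton(): 
    if c[1][1]>150: print(*c)
tab(); print(coils(), len(coils(None,(330,520,210,430))))
p=robot.camera("top"); cv2.imwrite("pics/t3.png",cv2.resize(p["image"][100:260,140:440],None,fx=2.5,fy=2.5))
E
```

```text
top [622.7 299.2  56.9  56.2  84.6] [621.8 298.2  78.3]
scene [623.9 295.8  56.4  63.9  84.9] [628.8 294.5  77.4]
top tab 24 [573.2  66.2  22.9   9.4   0.6] [574.6  64.7  58.4] [562. 565. 584. 585.]
scene tab 20 [558.9  64.8   7.4  20.1  84.2] [559.3  65.1  56.7] [549. 549. 564. 568.]
[] 4
```

View pics/t3.png

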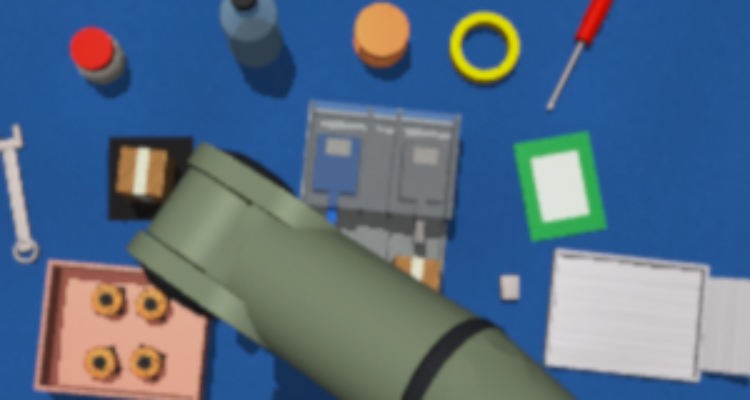

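The carton stands upright on the mat (crop (145,172), top at z 78), and the tab is partly hidden by the arm, with its tip at x≈549. Next I grip the tab and pull.

Run:
```python
from h import *
c=np.array([561.5,66.0]); u=rot(RY)@[1,0]
mp([*c,150],85.2); g=robot.movel([*c,32],max_speed=100,guard=10); print(g,st())
if g: raise SystemExit
robot.clamp(); print(st(),robot.read_state()["ft_force"].round(1))
if st()[2]<8: raise SystemExit
e=c-113*u
g=robot.movel([*e,32],max_speed=60,guard=30); print(g,st(),robot.read_state()["ft_force"].round(1))
robot.open_gripper(); robot.movel([*e,150],max_speed=120)
robot.movep([450,250,200],robot.read_state()["tool_rot"])
for n in("top","scene"):
    w,H,S,V=masks(robot.camera(n)); X,Y,Z=np.moveaxis(w,-1,0)
    k=(H>95)&(H<130)&(S>80)&(S<235)&(Z>44)&(Z<67)&(X>400)&(X<700)&(Y>20)&(Y<120)
    for q in comps(k,w,20): print(n,len(q),rect(q[:,:2]),np.round(np.median(q,0),1),np.round(np.percentile(q[:,0],[0,100])))
p=robot.camera("scene"); cv2.imwrite("pics/s4.png",cv2.resize(p["image"][140:300,60:460],None,fx=2,fy=2))
```

```text
False (49.6, array([561.8,  66.1,  32.5]), 84.9, 0.0)
(50.3, array([561.6,  65.9,  32.2]), 11.0, 61.9) [-0.3 -1.2  3.8]
False (52.4, array([448.9,  75.5,  32. ]), 10.7, 62.0) [ 1.8 -0.5  5.8]
top 386 [507.8  72.2  56.5 109.9  84.9] [517.7  73.   57.9] [453. 563.]
scene 457 [502.   69.5  55.7 126.1  86.3] [518.2  70.4  57.4] [440. 566.]
```

View pics/s4.png

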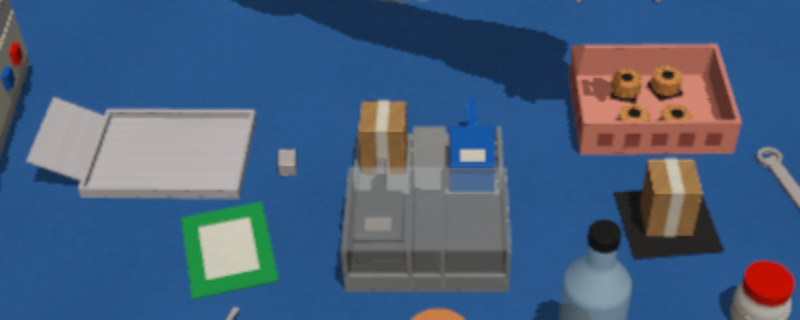

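The blue case is pulled out (body at crop (472,148), tab forward) and its rear edge at x≈565 is clear of the roof. Next I grip the body and take it to the pad.

```bash
cat >> h.py <<'E'
def case(box):
    for n in("top","scene"):
        w,H,S,V=masks(robot.camera(n)); X,Y,Z=np.moveaxis(w,-1,0)
        k=(H>95)&(H<130)&(S>80)&(Z>box[4])&(Z<box[5])&(X>box[0])&(X<box[1])&(Y>box[2])&(Y<box[3])
        for q in comps(k,w,20): print(n,len(q),rect(q[:,:2]),np.round(np.median(q,0),1),np.round(np.percentile(q[:,0],[0,100])))
E
python3 - <<'E'
from h import *
c=(528.5,69.2)
mp([*c,150],85.2); g=robot.movel([*c,27],max_speed=100,guard=12); print(g,st())
if g: raise SystemExit
robot.clamp(); print(st())
if abs(st()[2]-56)>4: raise SystemExit
robot.movel([*c,125],max_speed=80); print(st())
y=robot.read_state()["tool_rot"][:2,1]; a=100.3 if y[1]>0 else -79.7
d=(621,-233.5)
robot.movel([*d,125],R(a),max_speed=150); print(st())
if st()[2]<50: raise SystemExit
robot.movel([*d,30],max_speed=80); 
g=robot.movel([*d,18],max_speed=25,guard=10); print("pl",g,st())
robot.open_gripper(); robot.movel([*d,120],max_speed=120)
mp([450,0,250],85); case((480,720,-350,-120,40,66)); print(st())
p=robot.camera("scene"); cv2.imwrite("pics/s5.png",cv2.resize(p["image"][140:300,60:460],None,fx=2,fy=2))
E
```

```text
False (57.3, array([528.8,  69.2,  27.5]), 85.4, 0.0)
(57.7, array([528.7,  69.2,  27.5]), 55.2, 63.5)
(59.1, array([528.3,  69.2, 124.6]), 55.0, 63.8)
(61.3, array([ 621. , -232.9,  125.1]), 54.7, 63.8)
pl True (63.0, array([ 621.3, -233.6,   22.3]), 55.3, 65.6)
top 415 [ 591.8 -237.6  121.9   58.3   12.2] [ 604.8 -237.2   53. ] [532. 656.]
scene 587 [ 595.  -238.5  129.2   55.6   10.2] [ 616.  -238.1   51.9] [532. 662.]
(65.7, array([450.5,  -0.5, 249.6]), 85.6, 0.0)
```

View pics/s5.png

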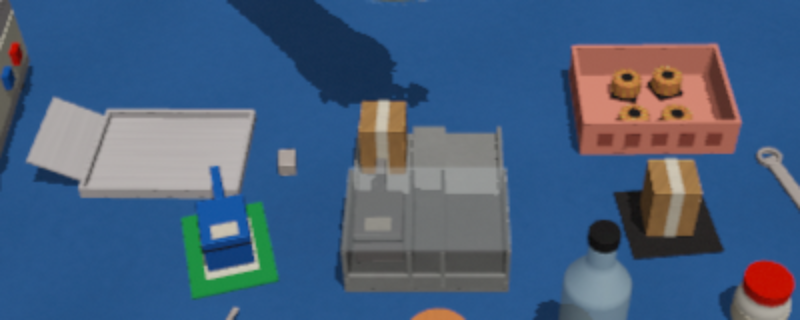

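The case stands upright on the pad, and a white strip shows beyond it on the +x side (crop (235,268)). I check its centring in the pad frame.

Run:
```python
from h import *
Rm=rot(-10.3); o=np.array([621,-233.5])
def ext(tag,m,p,z):
    v,u=np.where(m)
    q=np.array([plane(p,a,b,z)[:2] for a,b in zip(u,v)]); q=(q-o)@Rm.T
    print(tag,len(q),"x",np.percentile(q[:,0],[0,2,50,98,100]).round(1),"y",np.percentile(q[:,1],[0,2,50,98,100]).round(1)); return q
for n in("top","scene"):
    for p in(dict(np.load(f"pics/{n}0.npz")),robot.camera(n)):
        w,H,S,V=masks(p); X,Y,Z=np.moveaxis(w,-1,0); A=(X>520)&(X<720)&(Y>-330)&(Y<-140)
        ext(n+" pad",A&(H>50)&(H<85)&(S>120)&(Z<14),p,3)
        l=A&(S<70)&(V>140)&(Z<14)&(X>545); q=ext(n+" white",l,p,3)
        b=A&(H>95)&(H<130)&(S>80)&(S<235)&(Z>42)&(Z<66)
        if b.sum()>100:
            q=ext(n+" case top",b,p,53); k=q[:,0]>-30; print(" body y",np.percentile(q[k,1],[1,50,99]).round(1))
            L=A&(S<70)&(V>140)&(Z>42)
            if L.sum()>5: ext(n+" label",L,p,53)
```

```text
top pad 648 x [-65.3 -63.7  -1.1  63.7  64.8] y [-50.1 -48.9   0.9  48.9  50.3]
top white 503 x [-43.3 -41.2   0.3  41.4  43.1] y [-32.1 -30.9  -0.5  30.   31.5]
top pad 561 x [-65.9 -63.8   6.2  63.7  64.8] y [-50.1 -49.   12.9  49.1  50.3]
top white 40 x [-42.2 -39.7  20.1  43.1  43.1] y [-26.4 -23.9  28.   31.3  31.5]
top case top 407 x [-90.2 -84.5 -14.9  30.3  32. ] y [-26.  -24.8   3.7  31.1  32.6]
 body y [-25.4   4.5  32. ]
top label 73 x [ 7.4  7.6 19.4 33.6 34.1] y [-14.8 -14.    0.6  21.1  28.4]
scene pad 963 x [-63.9 -62.1  12.8  66.3  67.7] y [-50.4 -48.9  -1.8  48.   49.3]
scene white 722 x [-42.2 -40.4   2.   42.3  95.6] y [-32.2 -30.7  -0.5  30.   31.3]
scene pad 826 x [-63.9 -60.1  27.4  66.4  67.7] y [-50.4 -48.9  -1.6  48.2  49.3]
scene white 151 x [-39.6 -32.3  35.6  43.5  95.6] y [-31.7 -30.7   6.8  31.   31.3]
scene case top 571 x [-90.5 -81.3  -6.   42.   45.6] y [-28.  -26.9  -0.5  26.3  27.6]
 body y [-27.6  -0.3  27. ]
scene label 99 x [-87.6 -73.6  16.9  28.6  28.7] y [-15.5 -14.9  -1.5  14.6  15.3]
```

The case is within about 2 mm of the pad centre and square to it. Next the carton goes back.

Run:
```python
from h import *
c=(623.3,297.3)
mp([*c,150],85.2); g=robot.movel([*c,43],max_speed=100,guard=12); print(g,st())
if g: raise SystemExit
robot.clamp(); print(st())
if abs(st()[2]-56)>4: raise SystemExit
d=(508.7,71.6)
robot.movel([*c,90],max_speed=80); robot.movel([530,200,90]); robot.movel([*d,90],max_speed=130); print(st())
if st()[2]<50: raise SystemExit
robot.movel([*d,64],max_speed=80)
g=robot.movel([*d,44],max_speed=30,guard=10); s=st(); print("pl",g,s)
if s[1][2]>51: raise SystemExit("curb")
robot.open_gripper(); robot.movel([*d,150],max_speed=120)
mp([420,-150,280],85)
for k in carton(): print(*k)
case((480,720,-350,-120,40,66)); print(coils(),len(coils(None,(330,520,210,430))),st())
p=robot.camera("scene"); cv2.imwrite("pics/s6.png",p["image"])
```

```text
False (68.5, array([623.6, 297.5,  43.7]), 85.4, 0.0)
(68.8, array([623.6, 297.3,  43.7]), 55.2, 64.5)
(71.8, array([508.8,  72.5,  90.1]), 54.9, 63.7)
pl True (72.8, array([508.7,  71.4,  48.2]), 55.4, 65.5)
top [647.2 -52.2  31.3  22.4  89.5] [646.  -52.   74.6]
top [508.   73.6  55.5  56.2  85. ] [507.3  73.1  83. ]
top [492.1 -38.1  56.3  56.9  83.9] [492.8 -37.3  83.1]
scene [493.1 -41.   55.   62.6  83.4] [502.  -41.2  82. ]
scene [507.8  71.   54.7  63.3  84.9] [517.4  70.4  82. ]
scene [580.2 -43.   55.6  17.   82.5] [579.4 -38.1  74. ]
scene [591.4  63.7  55.6  19.2  89.9] [591.2  62.8  73.6]
scene [662.5 -53.8  31.9  24.8  84.6] [663.1 -52.4  73.3]
top 417 [ 591.9 -236.4  123.3   56.9   10.6] [ 604.7 -237.1   53. ] [531. 656.]
scene 591 [ 592.7 -239.   130.8   55.8   10.5] [ 616.  -238.1   52. ] [529. 660.]
[] 4 (75.6, array([ 420.2, -149.5,  279.8]), 85.2, 0.0)
```

View pics/s6.png

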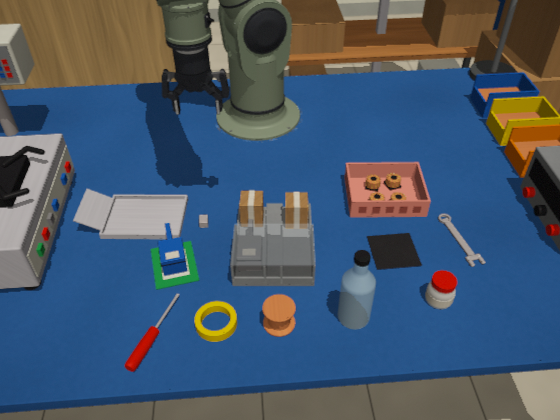

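The carton is back upright in its lane at (296,205), top at z 83. The case is on the pad at (173,255), four coils are in the basket, and the right carton, gauge block and wrench look unmoved.

```bash
python3 -c "
from workcell import robot
print(robot.finish_job())"
```

```text
the job is handed in; nothing more can be done
None
```

I handed the job in at about 76 s of robot time: all four coils are in the pink basket, the blue case stands on the green pad within about 2 mm of its middle, and the carton is back upright at the front of its lane. `finish_job()` gave no verdict.

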